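# Press the bearing cap home under its spring clips

### The job

The bearing cap lies loose on the four spring clips of the bearing housing. Take the square press block out of its leaning rest, hold it upright and press the cap straight down with its foot until the cap has clicked fully home, level in the recess, under all four clips; then put the press block back into its rest, leaning in the trough with its foot on the stop. Keep the gripper's fingers off the cap and leave the soapstone, nut, bolt and chisel where they lie.

Things in the scene. Friction and masses are not known exactly. Their poses are not given: they have to be found in the camera images.
- housing: Bearing housing, painted grey, fixed: square foot 116 x 116 x 10 mm with a round boss, 100 mm across, whose rim is 40 mm above the table. Origin on the axis of the recess at table height, z up. Four sheet-steel spring clips stand round the boss on its own +x, +y, -x, -y sides, up to 49 mm above the table; pushed from inside they spring outward up to 7 mm and return.
- housing_seat (a point): Centre of the floor of the housing's round recess, 24 mm above the table, axes of the housing. The recess is 76 mm across and 16 mm deep. The clips' rolled noses, each 14 mm wide and 8 mm thick, reach in over the rim to 32 mm from this axis, 16.5 to 24.7 mm above this point.
- cap_center (a point): Bearing cap, loose plain steel disc 72 mm across, 22 mm high, about 0.1 kg: rim 16 mm high, coned below to 56 mm; on top a flat boss 40 mm across, 6 mm high, to press on. Point on its axis 11 mm above underside, 11 mm below top; z up. At the start level on the clips' noses, point 51 mm above the table. A push of about 10 N on the middle snaps it home, 16 mm lower: point at 35 mm.
- pusher_grip (a point): Press block, loose aluminium, about 0.25 kg, 125 mm long: square body 30 x 30 x 70 mm with two thin dark lines, then a square grip 20 x 20 x 55 mm on the same axis. Point: centre of the grip; z from foot to grip end, x and y square to the sides. Shoulder 27.5 mm along -z, grip end 27.5 mm along +z. At the start it leans in the rest, its y parallel to the rest's y.
- pusher_foot (a point): Centre of the press block's flat foot face, 30 x 30 mm, which presses the cap; 97.5 mm from pusher_grip along the block's -z, axes of the block.
- rest: Leaning rest, dark steel, fixed: foot plate 130 x 80 x 8 mm with a trough tilted 30 degrees from vertical, high end towards its -x (roughly the robot). Origin on the table under rest_seat, z up. Trough: back plate on the -x side and under the block, 58 mm long; two cheeks 38 mm apart in y, 50 mm long (4 mm play each side); a stop at the low end, square to it. The grip stands free above.
- rest_seat (a point): Point on the trough's stop where the centre of the block's foot stands when the block is in its rest; 28 mm above the table, axes of the rest. From here the block's axis runs along (-0.5, 0, 0.866) in the rest's axes, and the back plate's face is 15.5 mm from that axis, on the -x side; (0.866, 0, 0.5) points away from the plate.
- soapstone_point (a point): Bystander: a soapstone marker in its brass holder, a rod 135 mm long and 11 mm thick, lying along x in the middle of the table; the point is about its centre.
- nut_0_point (a point): Bystander: a hexagon nut, 27 mm wide, 13 mm high, lying flat on the robot's side of the table; the point is its centre.
- bolt_b_point (a point): Bystander: a dark hexagon bolt, 80 mm long, lying beyond the work; the point is about its middle.
- cold_chisel_point (a point): Bystander: a dark cold chisel, 150 mm long and 14 mm thick, lying beyond the work; the point is about its middle.
Not all that is in view belongs to the job. There is more than one size of the rest; the job needs the middle-sized.

How it is judged (in metres and radians):
On the way:
1. the cap is pressed home by the foot of the press block, which the gripper holds upright (within 15 degrees) (z of cap_center in the frame of housing between 0.033 and 0.0367 m and horizontal distance between cap_center and housing below 0.005 m and angle between cap_center's own z axis and vertical below 0.06 rad and contact force between pusher and cap above 1 N and contact force between the fingers and pusher above 1 N and angle between pusher_grip's own z axis and vertical below 0.27 rad), for 0.05 s.
At the end, for the whole second after the job is handed in: The cap stands home on the recess floor (within about 2 mm in height, 5 mm in centring and 3 degrees of level) under the clips, and the press block leans at rest in its trough, its foot's centre within 12 mm of the seat point and leaning 23 to 37 degrees towards the rest's high end (z of cap_center in the frame of housing between 0.033 and 0.0367 m and horizontal distance between cap_center and housing below 0.005 m and angle between cap_center's own z axis and vertical below 0.06 rad and distance between pusher_foot and rest_seat below 0.012 m and angle between pusher_grip's own z axis and vertical between 0.4 and 0.65 rad and x of pusher_grip in the frame of rest below -0.035 m and linear speed of each of pusher, cap below 0.02 m/s); the robot touches nothing.
It fails at once if the gripper's fingers press on the cap (contact force between the fingers and cap above 2 N).
It fails at once if the soapstone was displaced by more than 30 mm (distance of soapstone_point from where it was at the start of the episode above 0.03 m).
It fails at once if the nut was displaced by more than 30 mm (distance of nut_0_point from where it was at the start of the episode above 0.03 m).
It fails at once if the bolt was displaced by more than 30 mm (distance of bolt_b_point from where it was at the start of the episode above 0.03 m).
It fails at once if the chisel was displaced by more than 30 mm (distance of cold_chisel_point from where it was at the start of the episode above 0.03 m).
It also fails if it takes over 48 s, if anything falls off the work surface, if the arm or the gripper's body presses on something with over 40 N, if the wrist force passes 120 N, or if a joint passes its speed limit or range.

### The arm

A 7-joint arm with a two-finger parallel gripper is mounted at the origin on the work surface; the furniture and walls round the work are solid. World frame = base frame: x ahead of the robot, y to its left, z up, the work surface at z = 0. Lengths are in m, angles in degrees, forces in N, time in s.
With the tool pointing down it reaches from about 0.425 to 0.95 m from the base axis. Payload 4.7 kg.
Tool frame: the origin (TCP) lies on the centre line of the jaws, within the pads' length; the fingertips stand 19 mm ahead of it and the grasp point (between the pads) is the TCP; z points along the fingers, y is the line along which they close (so a half turn about z gives the same grasp; the last joint's range is limited). The gripper opens to 85 mm and grips with 20 to 120 N. Pads are 22 mm wide; open, the fingers measure 114 mm over their backs; the gripper's body (76 mm by 85 mm) begins 54 mm behind the grasp point. The pads swing forward as they close: fully open they stand 13 mm farther back than shut.
Start: joints at [74.032, 26.849, -2.785, 87.806, 1.381, 65.374, -4.715], TCP at [0.167, -0.654, 0.25] pointing down, gripper open.
Joint ranges: [-148.3, 148.3], [-19.14, 114.17], [-79.39, 73.82], [5.75, 140.21], [-59.74, 239.74], [12.07, 113.84], [-152.46, 152.46]. Speed limits (degrees/s): [147.25, 147.25, 180, 180, 180, 180, 180].

### API

Orientations are given as a 3x3 rotation matrix whose columns are the frame's x, y, z axes.
In Python, from bench import * gives the robot as it stands. The module is installed in compiled form; this text tells all that it offers.
- The arm moves only by the shell command python3 -m inch 'ROWS'. ROWS is JSON, a list of rows, each a list of 7 numbers: the shift along the tool's x, y, z in m, then the turn, a rotation vector about the tool's x, y, z in degrees, then the opening, from 0 (shut) to 1 (fully open). In form: [[x, y, z, ax, ay, az, hand], ...]. A call has 1 to 20 rows; each row shifts and turns the commanded pose from where the row before left it, along the tool's axes as they then stand; what a row does not reach is not made up. A row lasts 1/12 s, in which the tool goes at most 41.7 mm and 7.16 degrees, less where a joint would pass 70% of its speed; a pose out of reach is approached as far as the arm can. A call with a gripper value outside its range is refused whole. The fingers move at their own pace and stop on an object; the grip force is fixed at half the most. Time passes only in rows, so rows that do not move let the fingers close. It gives the time, the measured TCP pose, the force, the opening and the grip force at its end, in the units of the state.
- get_state(): the state, without advancing time (a new reading comes with each control period).
- grab_frame(name): name is "scene" or "top" or "wrist"; returns the picture (420x560x3 uint8, red, green, blue); there is no depth.
- get_calibration(name): a dict with "fx", "fy", "cx", "cy" (pixels), "R" (3x3) and "t" (3): a world point X has camera coordinates R X + t; the wrist camera has in their place "mount" (4x4, takes a point from camera to tool coordinates, whose origin is the TCP and whose axes are the flange's). Camera axes: x right, y down, z forward; pixel columns grow to the right and rows downward; lengths in m; the calibration is good to about 2 mm. A picture is of the moment at which its call begins: read the wrist's pose just before it. get_calibration takes no time and is no camera call.
- hand_in(): hands the job in; it is judged then, once.
Trained networks look in the newest picture that a camera, given by its name, has taken for a name from the list of things; names that differ only in an ending like _2 or _b are one class to them, and where a whole thing is asked for, a point or a joint stands for the part that bears it (a point fixed in the world has none). Each returns a list of dicts, best first, with "conf" (0 to 1); they miss things now and then, are a little off and sometimes report something else, mostly with a low value. They report only what shows in the picture. A call takes as long as a camera call. They do not tell look-alikes from the thing itself.
- spot_in(camera, query): "rect" ([left, top, right, bottom] in pixels, round what is visible of it).
- regions_of(camera, query): "region" (420x560 bool, what is visible of it) and "rect" ([left, top, right, bottom] in pixels, round what is visible of it).
The state is a dict: "time": time; "joint_pos": joint angles; "joint_vel": joint speeds; "joint_torque": joint torques, N m; "position": TCP position; "eef_rot": TCP orientation; "wrist_force": force on the tool from outside, world axes, zero at the start; "torque": the same for the moment, N m; "gripper_width": finger opening in m; "grip_force": force on a finger pad.
Only numpy, scipy, OpenCV 4.12 (cv2) and the standard library are available. Lean on these libraries where they do the work, as an engineer would, in place of code of your own. Each camera call takes 0.05 s, during which the arm holds its last target. There are 200 camera calls.

## Working session

There is one attempt and no reset: what is moved stays moved. The work goes in short steps, Python scripts to look and compute and a shell command to move; the robot and the scene stay as the last step left them, time stands still between calls to the robot, and variables do not carry over. Pictures are saved under pics/ and viewed, at most 10 in all, crops included, and the job is handed in when it is done.

```bash
mkdir -p pics; cat > h.py <<'E'
from bench import *
import numpy as np, cv2
def save(a,n): cv2.imwrite('pics/'+n,a[:,:,::-1])
E
python3 - <<'E'
from h import *
a=grab_frame("scene");b=grab_frame("top")
save(a,'s.png');save(b,'t.png')
for c in("scene","top"):
  k=get_calibration(c);print(c,{i:np.round(v,4).tolist() for i,v in k.items()})
  for q in("housing","cap_center","pusher_grip","rest","soapstone_point","nut_0_point"):
    print(q,[(np.round(d['rect']).tolist(),round(d['conf'],2)) for d in spot_in(c,q)])
s=get_state();print(s['time'],s['position'],s['eef_rot'])
E
```

```text
scene {'fx': 436.3358, 'fy': 436.3358, 'cx': 280.583, 'cy': 213.1077, 'R': [[-0.8744, -0.4851, -0.0108], [-0.3245, 0.6012, -0.7302], [0.3607, -0.635, -0.6831]], 't': [0.4352, 0.285, 0.7815]}
housing [([190.0, 289.0, 269.0, 359.0], 0.76)]
cap_center [([212.0, 292.0, 247.0, 324.0], 0.87)]
pusher_grip [([316.0, 169.0, 347.0, 200.0], 0.94)]
rest [([306.0, 152.0, 335.0, 180.0], 0.93), ([362.0, 207.0, 449.0, 266.0], 0.92), ([295.0, 186.0, 353.0, 225.0], 0.77)]
soapstone_point [([242.0, 244.0, 286.0, 268.0], 0.47)]
nut_0_point []
top {'fx': 501.2503, 'fy': 501.2503, 'cx': 266.6306, 'cy': 211.976, 'R': [[0.0203, -0.9998, 0.0058], [-0.9817, -0.021, -0.1895], [0.1896, -0.0019, -0.9819]], 't': [-0.0647, 0.5204, 1.0753]}
housing [([144.0, 188.0, 199.0, 240.0], 0.56)]
cap_center [([152.0, 194.0, 185.0, 227.0], 0.75)]
pusher_grip [([339.0, 212.0, 355.0, 238.0], 0.93)]
rest [([300.0, 270.0, 379.0, 367.0], 0.91), ([323.0, 194.0, 366.0, 255.0], 0.71), ([385.0, 172.0, 429.0, 220.0], 0.58)]
soapstone_point [([240.0, 168.0, 251.0, 226.0], 0.49), ([143.0, 190.0, 200.0, 241.0], 0.42)]
nut_0_point [([321.0, 197.0, 365.0, 256.0], 0.72), ([247.0, 264.0, 256.0, 275.0], 0.44)]
0.7 [ 0.16692276 -0.65405737  0.25037924] [[ 9.68952176e-01  2.47248208e-01  7.30878321e-05]
 [ 2.47248216e-01 -9.68952167e-01 -1.37140069e-04]
 [ 3.69109770e-05  1.50953004e-04 -9.99999988e-01]]
```

View pics/s.png

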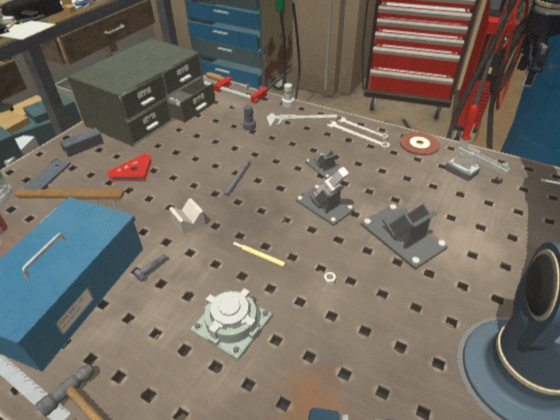

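View pics/t.png

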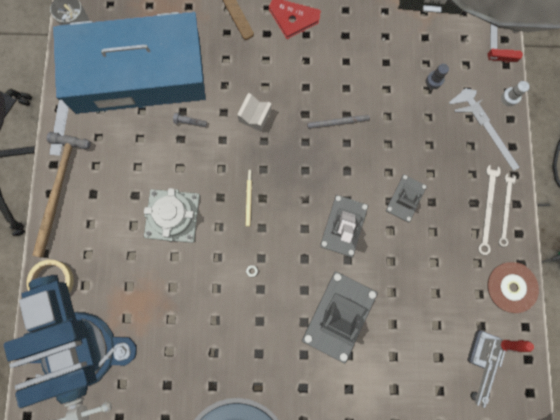

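The scene and top views show three rests. In the top view they are the large one at (340,318), empty, the small one at (407,199), empty, and the middle one at (344,225), which holds the block. The housing with the cap is at (171,213). A close crop will check the choice.

```bash
cat >> h.py <<'E'
def ray(c,u,v,z):
    k=get_calibration(c);R=np.array(k['R']);t=np.array(k['t'])
    d=R.T@np.array([(u-k['cx'])/k['fx'],(v-k['cy'])/k['fy'],1]);o=-R.T@t
    return o+d*(z-o[2])/d[2]
def proj(c,X):
    k=get_calibration(c);p=np.array(k['R'])@X+np.array(k['t'])
    return np.array([k['fx']*p[0]/p[2]+k['cx'],k['fy']*p[1]/p[2]+k['cy']])
E
python3 - <<'E'
from h import *
a=grab_frame("top");s=grab_frame("scene")
A=cv2.resize(a[190:260,310:380],(480,480),interpolation=cv2.INTER_CUBIC)
B=cv2.resize(s[160:230,290:360],(320,320),interpolation=cv2.INTER_CUBIC)
save(np.hstack([A,np.vstack([B,np.zeros((160,320,3),np.uint8)])]),'c.png')
for q,z in(("rest",.008),("housing",.02),("cap_center",.062),("pusher_grip",.1),("soapstone_point",.005)):
  for d in regions_of("top",q):
    m=d['region'].astype(np.uint8)
    if m.sum()<5: continue
    p=np.argwhere(m)[:,::-1].astype(np.float32);(c,sz,an)=cv2.minAreaRect(p);bx=cv2.boxPoints((c,sz,an))
    print(q,round(d['conf'],2),np.round(c,1),np.round(sz,1),'centroid',p.mean(0).round(1),ray("top",*p.mean(0),z).round(4))
    print('  corners',[ray("top",*b,z)[:2].round(4).tolist() for b in bx])
E
```

```text
rest 0.62 [252. 270.] [9.9 9.9] centroid [252.5 269.8] [ 0.3949 -0.0245  0.008 ]
  corners [[0.394, -0.0074], [0.4103, -0.0229], [0.3947, -0.0393], [0.3785, -0.0237]]
rest 0.6 [339.5 316. ] [50.1 79.2] centroid [339.1 316.2] [ 0.2952 -0.2213  0.008 ]
  corners [[0.2413, -0.1326], [0.3997, -0.2121], [0.3512, -0.3133], [0.1953, -0.2317]]
rest 0.53 [343.6 225.4] [36.2 55.7] centroid [343.5 224.8] [ 0.5032 -0.233   0.008 ]
  corners [[0.4515, -0.1736], [0.5777, -0.213], [0.5533, -0.2937], [0.428, -0.2529]]
rest 0.51 [346.  226.5] [29. 16.] centroid [346.2 226. ] [ 0.5005 -0.2391  0.008 ]
  corners [[0.5332, -0.2203], [0.534, -0.2577], [0.4659, -0.2568], [0.4651, -0.2199]]
cap_center 0.6 [167. 211.] [30. 32.] centroid [167.3 211. ] [0.5168 0.1666 0.062 ]
  corners [[0.5501, 0.2049], [0.5516, 0.1335], [0.4838, 0.13], [0.4823, 0.2005]]
pusher_grip 0.6 [345.7 226.3] [16.5 29.3] centroid [346.  225.8] [ 0.4856 -0.2236  0.1   ]
  corners [[0.4576, -0.1982], [0.5196, -0.2138], [0.5116, -0.248], [0.4498, -0.2321]]
soapstone_point 0.49 [247.8 198. ] [ 3.7 54.1] centroid [248.2 198.9] [ 0.5607 -0.01    0.005 ]
  corners [[0.4985, -0.0048], [0.6285, -0.0045], [0.6285, -0.0133], [0.4985, -0.0135]]
soapstone_point 0.36 [338.  120.6] [ 5.9 60.7] centroid [338.3 120.5] [ 0.7599 -0.223   0.005 ]
  corners [[0.7545, -0.1485], [0.7798, -0.2945], [0.7647, -0.2962], [0.7395, -0.1506]]
```

View pics/c.png

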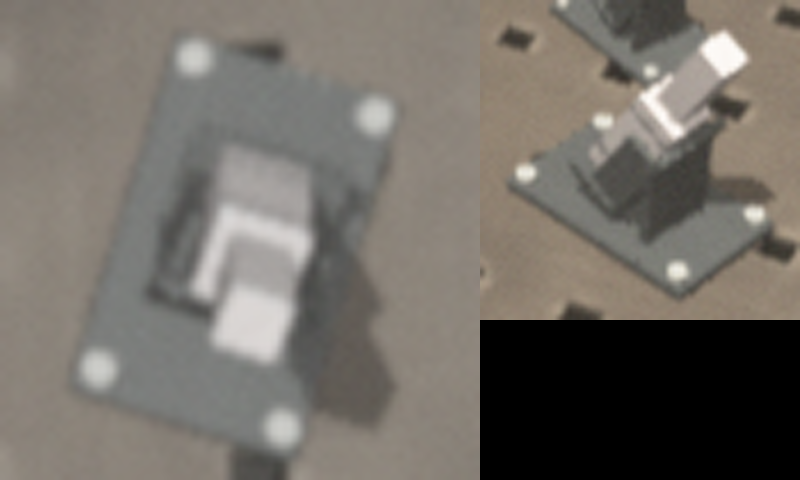

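The crop shows the block leaning in the middle-sized rest, whose plate measures about 131 x 83 mm. The grip end is near top pixel (346.3,236.5) and scene pixel (343.4,171.8). The other two rests are empty, so this is the right one.

```bash
python3 - <<'E'
from h import *
from scipy.optimize import least_squares
def tri(a,b):
  f=lambda X:np.r_[proj("top",X)-a,proj("scene",X)-b]
  r=least_squares(f,[.5,0,.1]);return r.x.round(4),r.fun.round(2)
print('grip end',tri([346.3,236.5],[343.0,171.4]),ray("top",346.3,236.5,.1363),ray("scene",343.0,171.4,.1363))
print('cap top',ray("top",168.5,209.5,.062))
k=get_calibration("wrist");print(k)
s=get_state();R=np.array(s['eef_rot'])
print('to view pose, tool axes',R.T@(np.array([.46,-.22,.36])-s['position']))
E
```

```text
grip end (array([ 0.4562, -0.2181,  0.1379]), array([ 0.1 ,  0.4 , -0.45, -0.1 ])) [ 0.45721538 -0.21816922  0.1363    ] [ 0.45581067 -0.22022777  0.1363    ]
cap top [0.52022919 0.16410304 0.062     ]
{'fx': 366.5669925882096, 'fy': 366.5669925882096, 'cx': 279.46582034821324, 'cy': 214.2358511649743, 'mount': array([[ 9.97536041e-04, -9.62112588e-01, -2.72650644e-01,
         6.85722379e-02],
       [ 9.99999428e-01,  1.06481472e-03, -9.87937439e-05,
        -4.08849859e-04],
       [ 3.85373125e-04, -2.72650390e-01,  9.62113100e-01,
        -1.24223961e-01],
       [ 0.00000000e+00,  0.00000000e+00,  0.00000000e+00,
         1.00000000e+00]])}
to view pose, tool axes [ 0.39130131 -0.34810569 -0.10966912]
```

```bash
python3 -m inch '[[0.0261,-0.0232,-0.0073,0,0,0,1],[0.0261,-0.0232,-0.0073,0,0,0,1],[0.0261,-0.0232,-0.0073,0,0,0,1],[0.0261,-0.0232,-0.0073,0,0,0,1],[0.0261,-0.0232,-0.0073,0,0,0,1],[0.0261,-0.0232,-0.0073,0,0,0,1],[0.0261,-0.0232,-0.0073,0,0,0,1],[0.0261,-0.0232,-0.0073,0,0,0,1],[0.0261,-0.0232,-0.0073,0,0,0,1],[0.0261,-0.0232,-0.0073,0,0,0,1],[0.0261,-0.0232,-0.0073,0,0,0,1],[0.0261,-0.0232,-0.0073,0,0,0,1],[0.0261,-0.0232,-0.0073,0,0,0,1],[0.0261,-0.0232,-0.0073,0,0,0,1],[0.0261,-0.0232,-0.0073,0,0,0,1],[0,0,0,0,0,6.4,1],[0,0,0,0,0,6.4,1],[0,0,0,0,0,6.4,1],[0,0,0,0,0,6.4,1],[0,0,0,0,0,6.4,1]]'
python3 - <<'E'
from h import *
s=get_state();print(s['position'],s['eef_rot'].tolist() if hasattr(s['eef_rot'],'tolist') else s['eef_rot'],s['wrist_force'],s['joint_pos'])
a=grab_frame("wrist");save(cv2.resize(a,(800,600),interpolation=cv2.INTER_CUBIC),'w1.png')
np.savez('w1.npz',a=a,p=s['position'],R=s['eef_rot'])
E
```

```text
time: 2.72
position: [0.4602, -0.22, 0.3599]
eef_rot: [[0.951, -0.309, 0.0], [-0.309, -0.951, -0.0], [0.0, 0.0, -1.0]]
wrist_force: [-0.1, -0.9, -0.2]
gripper_width: 0.0856
grip_force: 0.0
[ 0.46021038 -0.2199703   0.35994598] [[0.9510903088832637, -0.3089128908368116, 0.0002241052920046354], [-0.3089128276977937, -0.951090315452366, -0.00027701348704878504], [0.00029871740995220564, 0.00019423584350687447, -0.9999999365201709]] [-0.08281216 -0.85682924 -0.17213903] [ 36.44505554   7.52088936 -17.46789826 100.23286393   2.37118394
  72.58604322 -89.58464589]
```

View pics/w1.png

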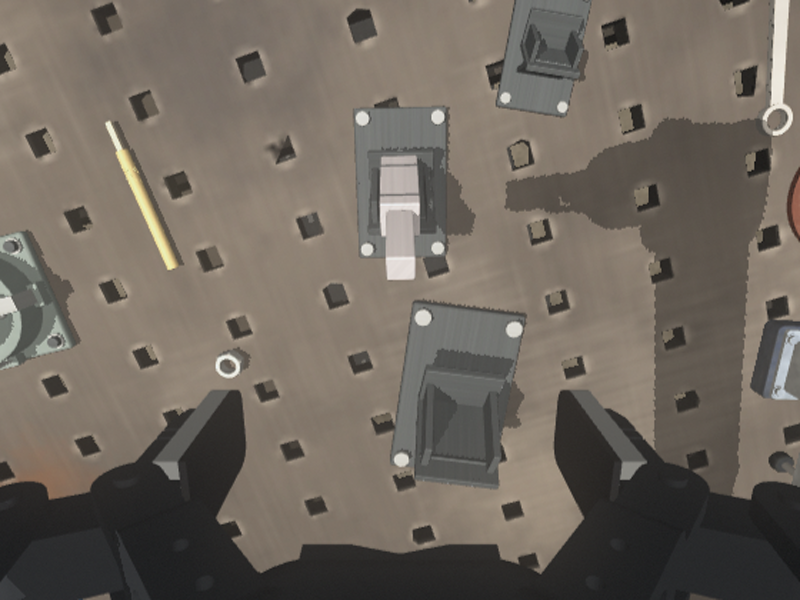

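The wrist view shows the middle rest at about (400,185) in the 800 px picture, with the grip end at (400,268). The big empty rest lies below it at (460,400). I'll fit the block pose from these corners.

```bash
cat >> h.py <<'E'
def wproj(X,p,R):
    k=get_calibration("wrist");M=np.array(k['mount']);q=(np.array(X)-p)@R   # tool coords
    c=(q-M[:3,3])@M[:3,:3]
    return np.c_[k['fx']*c[:,0]/c[:,2]+k['cx'],k['fy']*c[:,1]/c[:,2]+k['cy']]
def wray(u,v,z,p,R):
    k=get_calibration("wrist");M=np.array(k['mount'])
    d=R@(M[:3,:3]@np.array([(u-k['cx'])/k['fx'],(v-k['cy'])/k['fy'],1]));o=p+R@M[:3,3]
    return o+d*(z-o[2])/d[2]
def block(x,y,yaw,pts,tilt=30):
    c,s=np.cos(yaw),np.sin(yaw);Z=np.array([[c,-s,0],[s,c,0],[0,0,1]])
    a=np.radians(-tilt);T=np.array([[np.cos(a),0,np.sin(a)],[0,1,0],[-np.sin(a),0,np.cos(a)]])
    return np.array([x,y,.028])+(np.array(pts)+[0,0,97.5])@(Z@T).T/1000
E
python3 - <<'E'
from h import *
from scipy.optimize import least_squares
d=np.load('w1.npz');p,R,a=d['p'],d['R'],d['a']
pts=[[-10,10,27.5],[-10,-10,27.5],[10,-10,27.5],[10,10,27.5],[15,15,-97.5],[15,-15,-97.5]]
o=np.array([[388,279],[414,278.5],[413,257],[386,257.5],[381,156],[417,155]])*.7
f=lambda v:(wproj(block(*v,pts),p,R)-o).ravel()
r=least_squares(f,[.52,-.24,-.3]);print(r.x,np.degrees(r.x[2]),(r.fun/.7).round(1).reshape(-1,2).tolist())
full=[[x,y,z] for z in(27.5,-27.5) for x in(-10,10) for y in(-10,10)]+[[x,y,z] for z in(-27.5,-97.5) for x in(-15,15) for y in(-15,15)]
q=wproj(block(*r.x,full),p,R)
im=cv2.resize(a[60:210,200:350],(600,600),interpolation=cv2.INTER_CUBIC)
for u in q: cv2.circle(im,tuple(int(i) for i in (u-[200,60])*4+1.5),3,(255,0,0),1)
save(im,'w1f.png')
print('grip end',block(*r.x,[[0,0,27.5]]),'grip',block(*r.x,[[0,0,0]]))
pl=[wray(u*.7,v*.7,.008,p,R)[:2] for u,v in((354,108),(447,108),(358,257),(447,257))]
print(np.round(pl,4).tolist())
print('housing hint',wray(0,0,0,p,R))
E
```

```text
[ 0.51588878 -0.23768169 -0.29744444] -17.04231123688611 [[-2.0, 1.0], [1.0, 1.1], [2.2, 0.4], [-0.9, 0.4], [-0.5, -1.8], [-0.0, -1.4]]
grip end [[ 0.45613325 -0.21936433  0.13625318]] grip [[ 0.46927946 -0.22339415  0.11243748]]
[[0.576, -0.2168], [0.5516, -0.2923], [0.4533, -0.1777], [0.4281, -0.2557]]
housing hint [7.45747531e-01 3.37723163e-02 5.55111512e-17]
```

View pics/w1f.png

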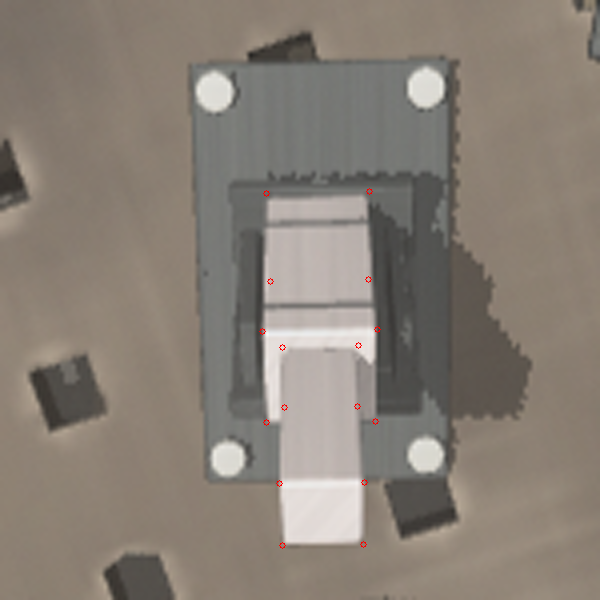

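The fit overlays the block within about 1 mm, and the grip end agrees with the triangulation. Next I compute the grasp.

```bash
cat >> h.py <<'E'
from scipy.spatial.transform import Rotation as Ro
def tgt(yaw,tilt):   # tool: x along rest x, tilted
    return (Ro.from_euler('z',yaw,degrees=True)*Ro.from_matrix(np.diag([1.,-1,-1]))*Ro.from_euler('y',tilt,degrees=True)).as_matrix()
def err(P,Rt):
    s=get_state();R=np.array(s['eef_rot'])
    print('t',round(s['time'],2),'shift in current axes',(R.T@(np.array(P)-s['position'])).round(4),'in target axes',(Rt.T@(np.array(P)-s['position'])).round(4),'rotvec',np.degrees(Ro.from_matrix(R.T@Rt).as_rotvec()).round(2),'F',np.round(s['wrist_force'],1),'w',round(s['gripper_width'],4),'j',np.round(s['joint_pos']))
G=np.array([.4693,-.2234,.1124]);YAW=-17.05
E
python3 - <<'E'
from h import *
Rt=tgt(YAW,30);print(Rt.round(3).tolist());err(G-.1*Rt[:,2],Rt);err(G,Rt)
E
```

```text
[[0.828, -0.293, 0.478], [-0.254, -0.956, -0.147], [0.5, 0.0, -0.866]]
t 2.77 shift in current axes [-0.0403  0.0013  0.1609] in target axes [-0.1153  0.0005  0.1192] rotvec [ 0.31 29.98 -1.11] F [-0.2 -0.2 -0.2] w 0.0852 j [ 36.   8. -17. 100.   2.  73. -90.]
t 2.77 shift in current axes [0.0097 0.0003 0.2475] in target axes [-0.1153  0.0005  0.2192] rotvec [ 0.31 29.98 -1.11] F [-0.2 -0.2 -0.2] w 0.0852 j [ 36.   8. -17. 100.   2.  73. -90.]
```

```bash
python3 -m inch '[[0,0,0,0.06,6,-0.22,1],[0,0,0,0.06,6,-0.22,1],[0,0,0,0.06,6,-0.22,1],[0,0,0,0.06,6,-0.22,1],[0,0,0,0.06,6,-0.22,1],[-0.0231,0.0001,0.0238,0,0,0,1],[-0.0231,0.0001,0.0238,0,0,0,1],[-0.0231,0.0001,0.0238,0,0,0,1],[-0.0231,0.0001,0.0238,0,0,0,1],[-0.0231,0.0001,0.0238,0,0,0,1],[0,0,0,0,0,0,1]]'
python3 - <<'E'
from h import *
Rt=tgt(YAW,30);err(G,Rt)
s=get_state();p,R=s['position'],s['eef_rot'];a=grab_frame("wrist")
full=[[x,y,z] for z in(27.5,-27.5) for x in(-10,10) for y in(-10,10)]+[[x,y,z] for z in(-27.5,-97.5) for x in(-15,15) for y in(-15,15)]
q=wproj(block(.51589,-.23768,np.radians(YAW),full),p,R);im=cv2.resize(a,(800,600),interpolation=cv2.INTER_CUBIC)
for u in q: cv2.circle(im,tuple(int(i) for i in u/.7),3,(255,0,0),1)
save(im,'w2.png')
E
```

```text
time: 3.68
position: [0.4159, -0.2066, 0.1927]
eef_rot: [[0.837, -0.283, 0.469], [-0.248, -0.959, -0.137], [0.488, -0.002, -0.873]]
wrist_force: [-1.5, 0.6, -0.9]
gripper_width: 0.0856
grip_force: 0.0
t 3.68 shift in current axes [0.0097 0.0012 0.0974] in target axes [0.0083 0.0004 0.0975] rotvec [-0.4   0.79  0.47] F [-1.5  0.6 -0.9] w 0.0856 j [ 39.   2. -16. 136. -13.  13. -72.]
```

View pics/w2.png

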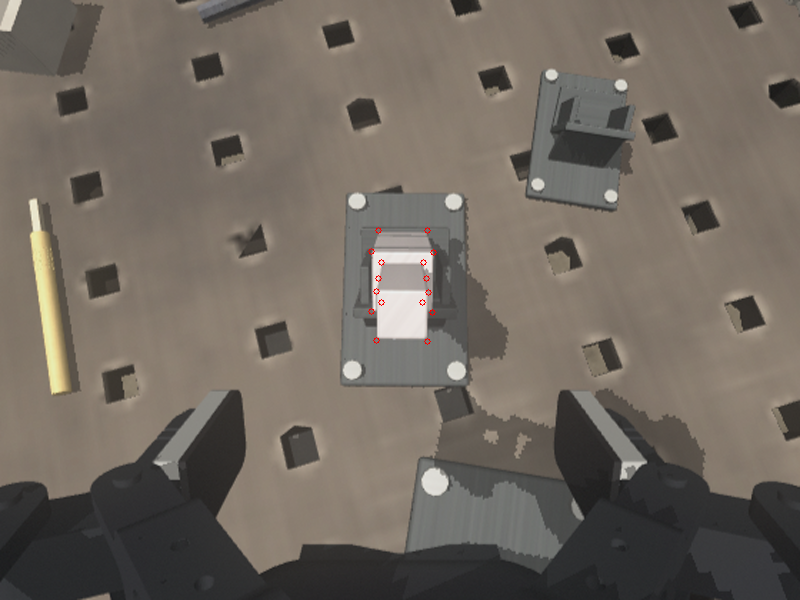

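The fit still overlays the block within about 1 mm. The arm is near the limit of joint 6 here, so I'll advance and correct on the way.

```bash
python3 -m inch '[[0.0048,0.0005,0.015,0,0,0,1],[0.0048,0.0005,0.015,0,0,0,1],[0,0,0.015,-0.2,0.4,0.23,1],[0,0,0.015,-0.2,0.4,0.23,1],[0,0,0,0,0,0,1]]'
python3 - <<'E'
from h import *
err(G,tgt(YAW,30))
E
```

```text
time: 4.15
position: [0.4429, -0.2164, 0.1779]
eef_rot: [[0.836, -0.282, 0.47], [-0.253, -0.959, -0.124], [0.486, -0.015, -0.874]]
wrist_force: [0.3, 0.2, 0.0]
gripper_width: 0.0859
grip_force: 0.0
t 4.15 shift in current axes [-0.0079  0.0003  0.0706] in target axes [-0.0091 -0.001   0.0704] rotvec [-1.09  0.92  0.18] F [0.3 0.2 0. ] w 0.0859 j [  8.   6.  17. 135. -31.  12. -54.]
```

Joint 6 is at its limit, so I'll grasp with the tool at 20° tilt instead. The jaws close on the y sides, so a 10° pitch relative to the block does no harm.

```bash
python3 -m inch '[[0,0,0,-0.5,-4.5,0,1],[0,0,0,-0.5,-4.5,0,1],[0,0,0,0,0,0,1]]'
python3 - <<'E'
from h import *
B=tgt(YAW,30)
err(G-.05*B[:,2],tgt(YAW,20));err(G,tgt(YAW,20))
E
```

```text
time: 4.4
position: [0.4451, -0.2169, 0.1795]
eef_rot: [[0.896, -0.286, 0.339], [-0.268, -0.958, -0.101], [0.354, -0.0, -0.935]]
wrist_force: [1.1, -1.6, 0.4]
gripper_width: 0.0855
grip_force: 0.0
t 4.4 shift in current axes [-0.0084 -0.0009  0.0223] in target axes [-0.0081 -0.0009  0.0224] rotvec [-0.15 -0.7   0.38] F [ 1.1 -1.6  0.4] w 0.0855 j [  0.   7.  24. 130. -14.  23. -71.]
t 4.4 shift in current axes [-0.0003 -0.0007  0.0716] in target axes [ 0.0006 -0.0009  0.0716] rotvec [-0.15 -0.7   0.38] F [ 1.1 -1.6  0.4] w 0.0855 j [  0.   7.  24. 130. -14.  23. -71.]
```

```bash
python3 -m inch '[[0,-0.0002,0.0179,0,-0.2,0.1,1],[0,-0.0002,0.0179,0,-0.2,0.1,1],[0,-0.0002,0.0179,0,-0.2,0.1,1],[0,-0.0002,0.0179,0,-0.1,0.1,1],[0,0,0,0,0,0,1]]'
python3 - <<'E'
from h import *
err(G,tgt(YAW,20))
E
```

```text
time: 4.82
position: [0.4639, -0.2219, 0.1069]
eef_rot: [[0.9, -0.296, 0.321], [-0.281, -0.955, -0.093], [0.334, -0.006, -0.942]]
wrist_force: [-0.9, -0.3, -0.5]
gripper_width: 0.0853
grip_force: 0.0
t 4.82 shift in current axes [ 0.0071 -0.0002 -0.0033] in target axes [ 0.0071 -0.0002 -0.0032] rotvec [-0.29  0.48 -0.27] F [-0.9 -0.3 -0.5] w 0.0853 j [  9.  17.  16. 130. -27.  15. -59.]
```

```bash
python3 -m inch '[[0.0035,-0.0001,-0.0016,-0.15,0.2,-0.1,1],[0.0035,-0.0001,-0.0016,-0.15,0.2,-0.1,1],[0,0,0,0,0,0,1]]'
python3 - <<'E'
from h import *
err(G,tgt(YAW,20))
E
```

```text
time: 5.07
position: [0.4705, -0.2244, 0.116]
eef_rot: [[0.897, -0.295, 0.331], [-0.276, -0.956, -0.104], [0.346, 0.002, -0.938]]
wrist_force: [0.2, -0.9, -0.3]
gripper_width: 0.0853
grip_force: 0.0
t 5.07 shift in current axes [-0.0026 -0.0006  0.0029] in target axes [-0.0026 -0.0006  0.0029] rotvec [ 0.12 -0.27 -0.06] F [ 0.2 -0.9 -0.3] w 0.0853 j [  7.  17.  17. 130. -26.  15. -60.]
```

```bash
python3 -m inch '[[-0.0015,-0.0006,0.002,0,0,0,1],[0,0,0,0,0,0,0],[0,0,0,0,0,0,0],[0,0,0,0,0,0,0],[0,0,0,0,0,0,0],[0,0,0,0,0,0,0],[0,0,0,0,0,0,0],[0,0,0,0,0,0,0],[0,0,0,0,0,0,0]]'
python3 - <<'E'
from h import *
err(G,tgt(YAW,20))
s=get_state();R=np.array(s['eef_rot']);b=block(.51589,-.23768,np.radians(YAW),[[0,0,0],[0,0,27.5],[10,0,0],[0,10,0]])
bb=(b-s['position'])@R
print('block in tool',bb.round(4).tolist());print(s['grip_force'],s['position'].tolist(),R.tolist())
E
```

```text
time: 5.82
position: [0.4686, -0.2228, 0.1115]
eef_rot: [[0.898, -0.295, 0.326], [-0.276, -0.956, -0.102], [0.342, 0.001, -0.94]]
wrist_force: [-1.8, 0.9, 3.8]
gripper_width: 0.0192
grip_force: 58.4
t 5.82 shift in current axes [ 0.0011  0.0004 -0.0006] in target axes [ 0.0011  0.0004 -0.0006] rotvec [ 0.1   0.   -0.05] F [-1.8  0.9  3.8] w 0.0192 j [  7.  17.  17. 130. -27.  15. -60.]
block in tool [[0.0011, 0.0004, -0.0006], [-0.0037, 0.0005, -0.0277], [0.0109, 0.0004, -0.0024], [0.0011, -0.0096, -0.0006]]
58.400028347969055 [0.468644597087068, -0.22276856045903676, 0.11149491805533414] [[0.8981464665380815, -0.294592917505939, 0.32641681574406956], [-0.27639071298288803, -0.9556218829577692, -0.10195582665575684], [0.341966516521676, 0.001352689020729755, -0.9397111640341641]]
```

```bash
python3 -m inch '[[0.0051,0,-0.0141,0,0,0,0],[0.0051,0,-0.0141,0,0,0,0],[0.0051,0,-0.0141,0,0,0,0],[0.0051,0,-0.0141,0,0,0,0],[0.0051,0,-0.0141,0,0,0,0],[0.0051,0,-0.0141,0,0,0,0],[0.0051,0,-0.0141,0,0,0,0],[0.0051,0,-0.0141,0,0,0,0],[0,0,0,0,0,0,0]]'
python3 - <<'E'
from h import *
P0=np.array([.46864,-.22277,.1115]);err(P0+[0,0,.12],tgt(YAW,20));print(get_state()['grip_force'])
E
```

```text
time: 6.57
position: [0.4695, -0.2229, 0.2335]
eef_rot: [[0.897, -0.294, 0.33], [-0.276, -0.956, -0.103], [0.346, 0.001, -0.938]]
wrist_force: [1.2, -0.7, -3.3]
gripper_width: 0.0194
grip_force: 59.7
t 6.57 shift in current axes [-0.0015  0.0001  0.0015] in target axes [-0.0015  0.0001  0.0015] rotvec [ 0.08 -0.22 -0.04] F [ 1.2 -0.7 -3.3] w 0.0194 j [ -6.   5.  30. 124.  -8.  32. -78.]
59.69832122325897
```

```bash
python3 - <<'E'
from h import *
err([.47,.09,.25],tgt(YAW,-10))
E
```

```text
t 6.57 shift in current axes [-0.0802 -0.2992 -0.0475] in target axes [-0.0928 -0.2993 -0.0004] rotvec [  0.07 -30.22  -0.06] F [ 1.2 -0.7 -3.3] w 0.0194 j [ -6.   5.  30. 124.  -8.  32. -78.]
```

```bash
python3 -m inch '[[0,0,0,0,-6.04,0,0],[0,0,0,0,-6.04,0,0],[0,0,0,0,-6.04,0,0],[0,0,0,0,-6.04,0,0],[0,0,0,0,-6.04,0,0],[-0.0093,-0.0299,0,0,0,0,0],[-0.0093,-0.0299,0,0,0,0,0],[-0.0093,-0.0299,0,0,0,0,0],[-0.0093,-0.0299,0,0,0,0,0],[-0.0093,-0.0299,0,0,0,0,0],[-0.0093,-0.0299,0,0,0,0,0],[-0.0093,-0.0299,0,0,0,0,0],[-0.0093,-0.0299,0,0,0,0,0],[-0.0093,-0.0299,0,0,0,0,0],[-0.0093,-0.0299,0,0,0,0,0],[0,0,0,0,0,0,0]]'
python3 - <<'E'
from h import *
err([.47,.09,.25],tgt(YAW,-10))
s=get_state();a=grab_frame("wrist");t=grab_frame("top");c=grab_frame("scene")
np.savez('w3.npz',a=a,p=s['position'],R=s['eef_rot'],t=t,c=c)
W=cv2.resize(a,(480,360),interpolation=cv2.INTER_AREA)
T=cv2.resize(t[170:250,120:220],(300,240),interpolation=cv2.INTER_CUBIC);C=cv2.resize(c[250:370,160:310],(300,240),interpolation=cv2.INTER_CUBIC)
out=np.zeros((480,780,3),np.uint8);out[:360,:480]=W;out[:240,480:]=T;out[240:,480:]=C;save(out,'w3.png')
for q in("housing","cap_center"):
  for d in regions_of("wrist",q)[:2]:print(q,d['rect'],d['conf'])
E
```

```text
time: 7.9
position: [0.4683, 0.0979, 0.246]
eef_rot: [[0.943, -0.285, -0.172], [-0.279, -0.959, 0.053], [-0.18, -0.002, -0.984]]
wrist_force: [1.3, 1.0, -2.7]
gripper_width: 0.0196
grip_force: 60.3
t 7.9 shift in current axes [ 0.0031  0.0071 -0.0047] in target axes [ 0.0032  0.0071 -0.0046] rotvec [-0.05  0.36  0.53] F [ 1.3  1.  -2.7] w 0.0196 j [ -30.   13.   20.  110.  -10.   67. -112.]
housing [113.8, 28.6, 268.9, 179.3] 0.86
cap_center [135.0, 72.1, 226.4, 160.5] 0.86
```

View pics/w3.png

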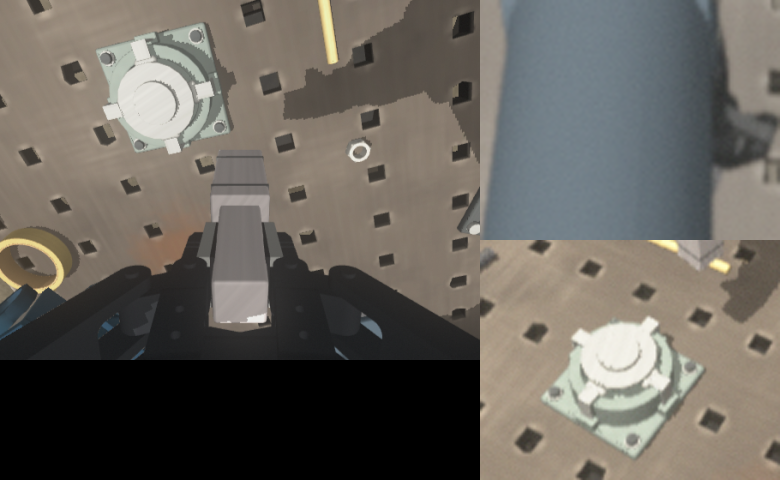

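The wrist view shows the cap on its housing at about (181,117) full-resolution pixels, with the held block at lower centre and the four clips visible. I'll fit the cap centre from the silhouette rects of three views, using the earlier top and scene rects.

```bash
python3 - <<'E'
from h import *
from scipy.optimize import least_squares
d=np.load('w3.npz');p,R=d['p'],d['R']
th=np.linspace(0,2*np.pi,90)
def circ(x,y,r,z): return np.c_[x+r*np.cos(th),y+r*np.sin(th),z+0*th]
def cap(x,y): return np.r_[circ(x,y,.036,.056),circ(x,y,.036,.040),circ(x,y,.020,.062)]
P={'wrist':lambda X:wproj(X,p,R),'top':lambda X:np.array([proj('top',q) for q in X]),'scene':lambda X:np.array([proj('scene',q) for q in X])}
rects={'wrist':[135,72.1,226.4,160.5],'top':[152,194,185,227],'scene':[212,292,247,324]}
for c,r in rects.items():
  f=lambda v:(lambda q:np.r_[q.min(0),q.max(0)]-r)(P[c](cap(*v)))
  s=least_squares(f,[.52,.165]);print(c,s.x.round(4),s.fun.round(1))
# housing plate corners in wrist (z=.010)
H=[wray(u*560/480,v*560/480,.010,p,R)[:2] for u,v in((97,47),(204,23),(232,131),(140,152))]
print(np.round(H,4).tolist(),[np.linalg.norm(H[i]-H[i-1]).round(4) for i in range(4)],((H[0]+H[2])/2),((H[1]+H[3])/2))
print('boss',wray(151*560/480,99.5*560/480,.062,p,R))
# block in tool after grasp: check grip end in this image
b=np.array([[.0011,.0004,-.0006],[-.0037,.0005,-.0277]]);print(wproj(p+b@R.T,p,R)*480/560)
z=R@(b[1]-b[0])/.0271;print('block z',z/np.linalg.norm(z),'foot',p+R@b[0]-.0975*z/np.linalg.norm(z))
E
```

```text
wrist [0.5173 0.1682] [-0.4 -1.6  0.4  2. ]Traceback (most recent call last):
  File "<stdin>", line 11, in <module>
    return func(*args, **kwargs)
    result = trf(vector_fun.fun, vector_fun.jac, x0, f0, J0, lb, ub, ftol, xtol,
                 gtol, max_nfev, x_scale, loss_function, tr_solver,
                 tr_options.copy(), verbose, callback=callback_wrapped)
    return trf_no_bounds(
        fun, jac, x0, f0, J0, ftol, xtol, gtol, max_nfev, x_scale,
        loss_function, tr_solver, tr_options, verbose, callback=callback)
    J = jac(x)
    self._update_jac()
    ~~~~~~~~~~~~~~~~^^
    self.J = self.jac_wrapped(xp_copy(self.x), f0=self.f)
             ~~~~~~~~~~~~~~~~^^^^^^^^^^^^^^^^^^^^^^^^^^^^
    J, dct = approx_derivative(
             ~~~~~~~~~~~~~~~~~^
        self.fun,
        ^^^^^^^^^
    ...<2 lines>...
        **self.finite_diff_options,
        ^^^^^^^^^^^^^^^^^^^^^^^^^^^
    )
    ^
    J, _nfev = _dense_difference(fun_wrapped, x0, f0, h,
               ~~~~~~~~~~~~~~~~~^^^^^^^^^^^^^^^^^^^^^^^^
                             use_one_sided, method,
                             ^^^^^^^^^^^^^^^^^^^^^^
                             mf)
                             ^^^
    df = [f_eval - f0 for f_eval in f_evals]
                                    ^^^^^^^
    f = np.atleast_1d(self.fun(x, *self.args, **self.kwargs))
                      ~~~~~~~~^^^^^^^^^^^^^^^^^^^^^^^^^^^^^^
    return np.atleast_1d(self.fun(x))
                         ~~~~~~~~^^^
    return self.f(x, *self.args, **self.kwargs)
           ~~~~~~^^^^^^^^^^^^^^^^^^^^^^^^^^^^^^
  File "<stdin>", line 10, in <lambda>
  File "<stdin>", line 7, in <lambda>
  File "h.py", line 9, in proj
    k=get_calibration(c);p=np.array(k['R'])@X+np.array(k['t'])
ValueError: time passes only in moves, steps and waits
```

```bash
sed -i '2a import functools\nget_calibration=functools.lru_cache(get_calibration)' h.py; python3 - <<'E'
from h import *
from scipy.optimize import least_squares
d=np.load('w3.npz');p,R=d['p'],d['R']
th=np.linspace(0,2*np.pi,90)
def circ(x,y,r,z): return np.c_[x+r*np.cos(th),y+r*np.sin(th),z+0*th]
def cap(x,y): return np.r_[circ(x,y,.036,.056),circ(x,y,.036,.040),circ(x,y,.020,.062)]
P={'wrist':lambda X:wproj(X,p,R),'top':lambda X:np.array([proj('top',q) for q in X]),'scene':lambda X:np.array([proj('scene',q) for q in X])}
rects={'wrist':[135,72.1,226.4,160.5],'top':[152,194,185,227],'scene':[212,292,247,324]}
for c,r in rects.items():
  f=lambda v:(lambda q:np.r_[q.min(0),q.max(0)]-r)(P[c](cap(*v)))
  s=least_squares(f,[.52,.165]);print(c,s.x.round(4),s.fun.round(1))
H=[wray(u*560/480,v*560/480,.010,p,R)[:2] for u,v in((97,47),(204,23),(232,131),(140,152))]
print(np.round(H,4).tolist(),[np.linalg.norm(H[i]-H[i-1]).round(4) for i in range(4)],((H[0]+H[2])/2),((H[1]+H[3])/2))
print('boss',wray(151*560/480,99.5*560/480,.062,p,R))
b=np.array([[.0011,.0004,-.0006],[-.0037,.0005,-.0277]]);print(wproj(p+b@R.T,p,R)*480/560)
z=R@(b[1]-b[0])/.0271;print('block z',z/np.linalg.norm(z),'foot',p+R@b[0]-.0975*z/np.linalg.norm(z))
E
```

```text
wrist [0.5173 0.1682] [-0.4 -1.6  0.4  2. ]
top [0.5206 0.1664] [-0.2  0.1  0.2 -0.1]
scene [0.5178 0.1627] [-1.8 -2.5  1.8  2.1]
[[0.5796, 0.2161], [0.5693, 0.1051], [0.4574, 0.1108], [0.4636, 0.2214]] [np.float64(0.1161), np.float64(0.1115), np.float64(0.1121), np.float64(0.1108)] [0.51848054 0.16342985] [0.51646466 0.16326797]
boss [0.52157742 0.16779965 0.062     ]
[[240.41577764 254.66232086]
 [240.8490452  303.89906309]]
block z [ 0.00362667 -0.00740365  0.99996602] foot [0.46895741 0.09793601 0.14889191]
```

```bash
cat >> h.py <<'E'
GB=np.array([.0011,.0004,-.0006]);ZB=np.array([-.0048,.0001,-.0271]);ZB/=np.linalg.norm(ZB)
def foot():
    s=get_state();R=np.array(s['eef_rot']);return s['position']+R@(GB-.0975*ZB),R@ZB,R
E
python3 - <<'E'
from h import *
f,z,R=foot();print(f,z,'rot to upright',np.degrees(R.T@np.cross(z,[0,0,1])),R.T@(np.array([.519,.166,.085])-f))
E
```

```text
[0.46960368 0.08831636 0.14946579] [ 0.00319829 -0.00203343  0.99999282] rot to upright [-0.05592675  0.20955196  0.0106791 ] [ 0.03518995 -0.0890063   0.0589078 ]
```

```bash
python3 -m inch '[[0.009,-0.0223,0.0098,0,0,0,0],[0.009,-0.0223,0.0098,0,0,0,0],[0,0,0,0,0,0,0],[0,0,0,0,0,0,0]]' >/dev/null; python3 - <<'E'
from h import *
from scipy.optimize import least_squares
s=get_state();p,R=s['position'],np.array(s['eef_rot']);a=grab_frame("wrist")
th=np.linspace(0,2*np.pi,90)
def circ(x,y,r,z): return np.c_[x+r*np.cos(th),y+r*np.sin(th),z+0*th]
def cap(x,y): return np.r_[circ(x,y,.036,.056),circ(x,y,.036,.040),circ(x,y,.020,.062)]
for d in spot_in("wrist","cap_center")[:1]+spot_in("wrist","cap_center")[:1]:
  r=d['rect'];f=lambda v:(lambda q:np.r_[q.min(0),q.max(0)]-r)(wproj(cap(*v),p,R))
  o=least_squares(f,[.52,.165]);print(r,o.x.round(4),o.fun.round(1))
im=a.copy()
for X,c in((circ(.519,.166,.036,.056),(255,0,0)),(circ(.519,.166,.02,.062),(0,0,255))):
  cv2.polylines(im,[np.round(wproj(X,p,R)).astype(np.int32)],True,c,1)
f,z,R=foot();q=wproj(f[None],p,R)[0];print('foot',f,q)
save(cv2.resize(im[:240,40:360],(800,600),interpolation=cv2.INTER_CUBIC),'w4.png')
E
```

```text
[175.9, 102.4, 274.2, 190.9] [0.5158 0.1659] [ 2.4 -2.6 -2.6  2.8]
[175.9, 102.4, 274.2, 190.9] [0.5158 0.1659] [ 2.4 -2.6 -2.6  2.8]
foot [0.49663024 0.12642234 0.12785158] [281.6719825  195.60637314]
```

View pics/w4.png

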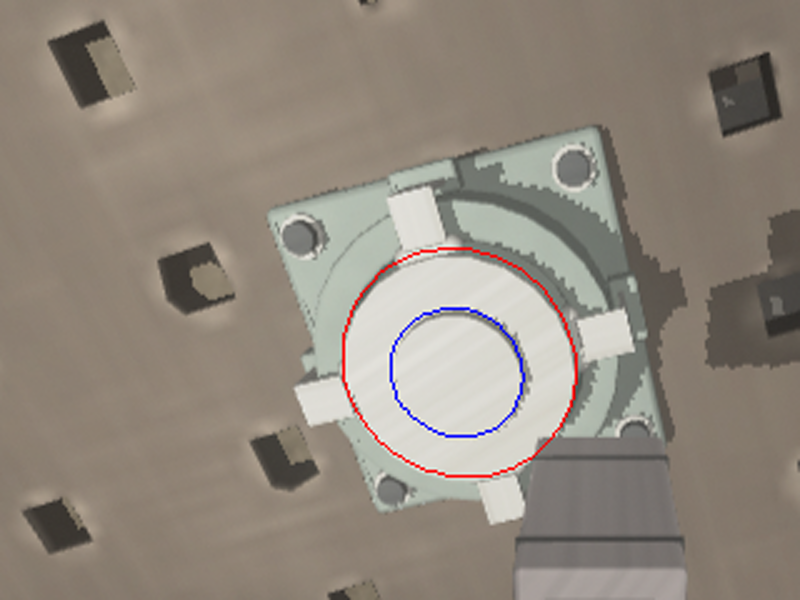

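The projected circles for cap centre (.519,.166) lie on the cap's rim and boss edges. Next I position the foot above the cap.

```bash
python3 - <<'E'
from h import *
f,z,R=foot();print(f,'rot',np.degrees(R.T@np.cross(z,[0,0,1])),R.T@(np.array([.5187,.166,.075])-f))
E
```

```text
[0.49663024 0.12642234 0.12785158] rot [-0.08867098  0.1516802   0.01626527] [ 0.0185173  -0.04445406  0.05027624]
```

```bash
python3 -m inch '[[0.0062,-0.0148,0.01,0,0,0,0],[0.0062,-0.0148,0.01,0,0,0,0],[0.0062,-0.0148,0.01,0,0.1,0,0],[0,0,0.01,0,0,0,0],[0,0,0.01,0,0,0,0],[0,0,0,0,0,0,0],[0,0,0,0,0,0,0]]'; python3 - <<'E'
from h import *
f,z,R=foot();print(f,'rot',np.degrees(R.T@np.cross(z,[0,0,1])),R.T@(np.array([.5187,.166,.064])-f),'down',R.T@[0,0,-1],get_state()['wrist_force'])
E
```

```text
time: 9.22
position: [0.5173, 0.1668, 0.1721]
eef_rot: [[0.94, -0.296, -0.169], [-0.292, -0.955, 0.05], [-0.176, 0.003, -0.984]]
wrist_force: [-0.3, 0.3, -2.9]
gripper_width: 0.019
grip_force: 60.2
[0.51817018 0.16617477 0.07498053] rot [-0.05274773  0.11483632  0.00976652] [ 2.48580929e-03 -1.95474875e-05  1.07099806e-02] down [ 0.17637972 -0.00269721  0.98431851] [-0.27914202  0.274356   -2.91901513]
```

```bash
python3 -m inch '[[0.001,0,0.0059,0,0,0,0],[0.001,0,0.0059,0,0,0,0],[0.001,0,0.0049,0,0,0,0],[0.0009,0,0.0049,0,0,0,0],[0.0007,0,0.0039,0,0,0,0],[0.0007,0,0.0039,0,0,0,0],[0,0,0,0,0,0,0],[0,0,0,0,0,0,0]]'; python3 - <<'E'
from h import *
f,z,R=foot();print(f,z,get_state()['wrist_force'],get_state()['grip_force'])
E
```

```text
time: 9.88
position: [0.5179, 0.168, 0.1431]
eef_rot: [[0.941, -0.295, -0.169], [-0.29, -0.956, 0.051], [-0.176, 0.001, -0.984]]
wrist_force: [-2.2, -1.6, 5.0]
gripper_width: 0.0193
grip_force: 61.4
[0.51884411 0.1675224  0.0459886 ] [ 0.00112531 -0.00262681  0.99999592] [-2.24855921 -1.57102329  5.00200217] 61.35599613189697
```

```bash
python3 -m inch '[[0.0003,0,0.0015,0,0,0,0],[0.0003,0,0.0015,0,0,0,0],[0,0,0,0,0,0,0],[0,0,0,0,0,0,0]]'; python3 - <<'E'
from h import *
f,z,R=foot();print(f,z,get_state()['wrist_force'],get_state()['grip_force'])
E
```

```text
time: 10.22
position: [0.5182, 0.168, 0.143]
eef_rot: [[0.941, -0.295, -0.169], [-0.29, -0.956, 0.052], [-0.177, 0.0, -0.984]]
wrist_force: [-6.6, -2.6, 23.1]
gripper_width: 0.0193
grip_force: 63.7
[0.51909538 0.16765727 0.04587462] [ 0.00135397 -0.00406603  0.99999082] [-6.61780741 -2.62755444 23.10394182] 63.6828339099884
```

The foot is at 45.9 mm and the force rises steeply against a hard stop, so the cap is home. I'll lift, move back, and check it in a picture.

```bash
python3 -m inch '[[-0.0009,0,-0.005,0,0,0,0],[-0.0026,0,-0.0148,0,0,0,0],[-0.0035,0,-0.0197,0,0,0,0],[-0.0044,0,-0.0246,0,0,0,0],[-0.0044,0,-0.0246,0,0,0,0],[-0.0143,0.0216,0.0018,0,0,0,0],[-0.0143,0.0216,0.0018,0,0,0,0],[-0.0143,0.0216,0.0018,0,0,0,0],[0,0,0,0,0,0,0],[0,0,0,0,0,0,0]]'; python3 - <<'E'
from h import *
s=get_state();p,R=s['position'],np.array(s['eef_rot']);a=grab_frame("wrist");c=grab_frame("scene")
th=np.linspace(0,2*np.pi,90)
def circ(x,y,r,z): return np.c_[x+r*np.cos(th),y+r*np.sin(th),z+0*th]
A=a.copy()
for im,P in((A,lambda X:wproj(X,p,R)),):
  for r,z in((.036,.040),(.02,.046)):cv2.polylines(im,[np.round(wproj(circ(.519,.166,r,z),p,R)).astype(np.int32)],True,(255,0,0),1)
q=wproj(np.array([[.519,.166,.04]]),p,R)[0].astype(int);print(q)
def crop(i,u,v,h):
  u=max(u,h);v=max(v,h);return cv2.resize(i[v-h:v+h,u-h:u+h],(390,390),interpolation=cv2.INTER_CUBIC)
save(np.hstack([crop(A,q[0],q[1],80),crop(c,230,315,45)]),'w5.png')
P0=np.array([.46864,-.22277,.1115]);err(P0+[0,0,.122],tgt(YAW,-10))
E
```

```text
time: 11.05
position: [0.4568, 0.1181, 0.2315]
eef_rot: [[0.94, -0.296, -0.168], [-0.292, -0.955, 0.051], [-0.176, 0.001, -0.984]]
wrist_force: [0.1, 0.9, -2.7]
gripper_width: 0.0194
grip_force: 60.4
[198  97]
t 11.15 shift in current axes [ 0.1087  0.3241 -0.0209] in target axes [ 0.1084  0.3242 -0.021 ] rotvec [ 0.04  0.07 -0.06] F [-0.4  0.5 -2.8] w 0.0196 j [ -33.   14.   19.  112.  -11.   65. -115.]
```

View pics/w5.png

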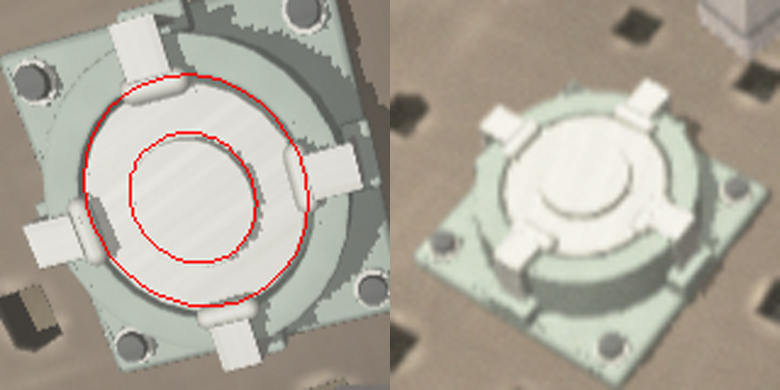

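Both views show the cap level in the recess with all four clip noses over its rim. The contact height matched, so the block has not slipped in the hand. Next, back to the rest.

```bash
python3 -m inch '[[0.0109,0.0324,-0.0021,0,0,0,0],[0.0109,0.0324,-0.0021,0,0,0,0],[0.0109,0.0324,-0.0021,0,0,0,0],[0.0109,0.0324,-0.0021,0,0,0,0],[0.0109,0.0324,-0.0021,0,0,0,0],[0.0109,0.0324,-0.0021,0,0,0,0],[0.0109,0.0324,-0.0021,0,0,0,0],[0.0109,0.0324,-0.0021,0,0,0,0],[0.0109,0.0324,-0.0021,0,0,0,0],[0.0109,0.0324,-0.0021,0,0,0,0],[0,0,0,0,6,0,0],[0,0,0,0,6,0,0],[0,0,0,0,6,0,0],[0,0,0,0,6,0,0],[0,0,0,0,6,0,0],[0,0,0,0,0,0,0],[0,0,0,0,0,0,0]]'; python3 - <<'E'
from h import *
P0=np.array([.46864,-.22277,.1115]);err(P0+[0,0,.08],tgt(YAW,20));f,z,R=foot();print(f,z)
E
```

```text
time: 12.57
position: [0.4679, -0.2225, 0.2334]
eef_rot: [[0.9, -0.294, 0.322], [-0.276, -0.956, -0.1], [0.337, 0.001, -0.942]]
wrist_force: [-0.2, -0.0, -3.1]
gripper_width: 0.0193
grip_force: 60.7
t 12.57 shift in current axes [-0.0133 -0.      0.0397] in target axes [-0.0136 -0.      0.0396] rotvec [ 0.05  0.31 -0.01] F [-0.2 -0.  -3.1] w 0.0193 j [ -7.   5.  31. 124.  -8.  33. -78.]
[ 0.51485895 -0.23710187  0.14962561] [-0.47498052  0.1428615   0.86832258]
```

```bash
python3 -m inch '[[-0.004,0,0.0127,0,0.3,0,0],[-0.004,0,0.0127,0,0,0,0],[-0.004,0,0.0127,0,0,0,0],[-0.004,0,0.0127,0,0,0,0],[-0.004,0,0.0127,0,0,0,0],[-0.004,0,0.0127,0,0,0,0],[0,0,0,0,0,0,0],[0,0,0,0,0,0,0]]'; python3 - <<'E'
from h import *
P0=np.array([.46864,-.22277,.1115]);err(P0,tgt(YAW,20));f,z,R=foot();print(f,z,f-[.51589,-.23768,.028])
E
```

```text
time: 13.23
position: [0.4733, -0.2249, 0.1536]
eef_rot: [[0.898, -0.294, 0.328], [-0.275, -0.956, -0.103], [0.343, 0.002, -0.939]]
wrist_force: [1.0, -0.6, -2.3]
gripper_width: 0.0195
grip_force: 60.7
t 13.23 shift in current axes [-0.0192 -0.0007  0.0377] in target axes [-0.0192 -0.0006  0.0378] rotvec [ 0.13 -0.08 -0.  ] F [ 1.  -0.6 -2.3] w 0.0195 j [ -1.  13.  26. 128. -22.  21. -65.]
[ 0.52082887 -0.23970499  0.07016509] [-0.48019565  0.14577614  0.86496327] [ 0.00493887 -0.00202499  0.04216509]
```

```bash
python3 -m inch '[[-0.0028,-0.0001,0.0059,0,0,0,0],[-0.0028,-0.0001,0.0059,0,0,0,0],[-0.0028,-0.0001,0.0059,0,0,0,0],[-0.0028,-0.0001,0.0059,0,0,0,0],[-0.0028,-0.0001,0.0059,0,0,0,0],[-0.0028,-0.0001,0.0059,0,0,0,0],[0,0,0,0,0,0,0],[0,0,0,0,0,0,0]]'; python3 - <<'E'
from h import *
P0=np.array([.46864,-.22277,.1115]);err(P0,tgt(YAW,20));f,z,R=foot();print(f,z,f-[.51589,-.23768,.028])
E
```

```text
time: 13.9
position: [0.4684, -0.2231, 0.1145]
eef_rot: [[0.897, -0.295, 0.329], [-0.276, -0.956, -0.103], [0.344, 0.001, -0.939]]
wrist_force: [-0.5, 0.2, -2.4]
gripper_width: 0.0193
grip_force: 60.7
t 13.9 shift in current axes [-0.0009 -0.0004  0.0029] in target axes [-0.0009 -0.0004  0.0029] rotvec [ 0.11 -0.15 -0.07] F [-0.5  0.2 -2.4] w 0.0193 j [  5.  17.  19. 130. -29.  16. -58.]
[ 0.51597176 -0.23791794  0.03115148] [-0.48120681  0.14598754  0.86436546] [ 8.17646810e-05 -2.37935384e-04  3.15148338e-03]
```

```bash
python3 -m inch '[[-0.0009,-0.0003,0.0027,0,0,0,0],[0,0,0,0,0,0,0],[0,0,0,0,0,0,0],[0,0,0,0,0,0,0.3],[0,0,0,0,0,0,0.6],[0,0,0,0,0,0,1],[0,0,0,0,0,0,1],[0,0,0,0,0,0,1],[0,0,0,0,0,0,1],[0,0,0,0,0,0,1],[0,0,0,0,0,0,1],[0,0,0,0,0,0,1]]'; python3 - <<'E'
from h import *
P0=np.array([.46864,-.22277,.1115]);err(P0,tgt(YAW,20))
E
```

```text
time: 14.9
position: [0.4689, -0.2227, 0.1121]
eef_rot: [[0.897, -0.295, 0.33], [-0.276, -0.956, -0.103], [0.345, 0.001, -0.939]]
wrist_force: [-0.2, 0.5, 0.1]
gripper_width: 0.085
grip_force: 0.0
t 14.9 shift in current axes [-0.0004  0.0001  0.0005] in target axes [-0.0004  0.0001  0.0005] rotvec [ 0.11 -0.2  -0.05] F [-0.2  0.5  0.1] w 0.085 j [  5.  17.  19. 130. -29.  15. -57.]
```

```bash
python3 -m inch '[[0,0,-0.01,0,0,0,1],[0,0,-0.015,0,0,0,1],[0,0,-0.02,0,0,0,1],[0,0,-0.02,0,0,0,1],[0,0,-0.02,0,0,0,1],[0,0,-0.02,0,0,0,1],[0,0,-0.02,0,-5,0,1],[0,0,-0.02,0,-5,0,1],[0,0,-0.01,0,-5,0,1],[0,0,-0.01,0,-5,0,1],[0,0,0,0,0,0,1],[0,0,0,0,0,0,1]]'; python3 - <<'E'
from h import *
s=get_state();p,R=s['position'],np.array(s['eef_rot']);a=grab_frame("wrist");t=grab_frame("top")
full=[[x,y,z] for z in(27.5,-27.5) for x in(-10,10) for y in(-10,10)]+[[x,y,z] for z in(-27.5,-97.5) for x in(-15,15) for y in(-15,15)]
q=wproj(block(.51589,-.23768,np.radians(YAW),full),p,R);im=a.copy()
im=cv2.resize(a,(800,600),interpolation=cv2.INTER_CUBIC)
for u in q: cv2.circle(im,tuple(int(i) for i in u/.7),3,(255,0,0),1)
save(im,'w6.png');print(s['time'],p)
E
```

```text
time: 15.9
position: [0.4207, -0.2077, 0.2682]
eef_rot: [[0.956, -0.295, 0.004], [-0.295, -0.956, -0.004], [0.005, 0.002, -1.0]]
wrist_force: [-0.1, 0.8, 0.0]
gripper_width: 0.0854
grip_force: 0.0
15.9 [ 0.42069917 -0.20769494  0.26820755]
```

View pics/w6.png

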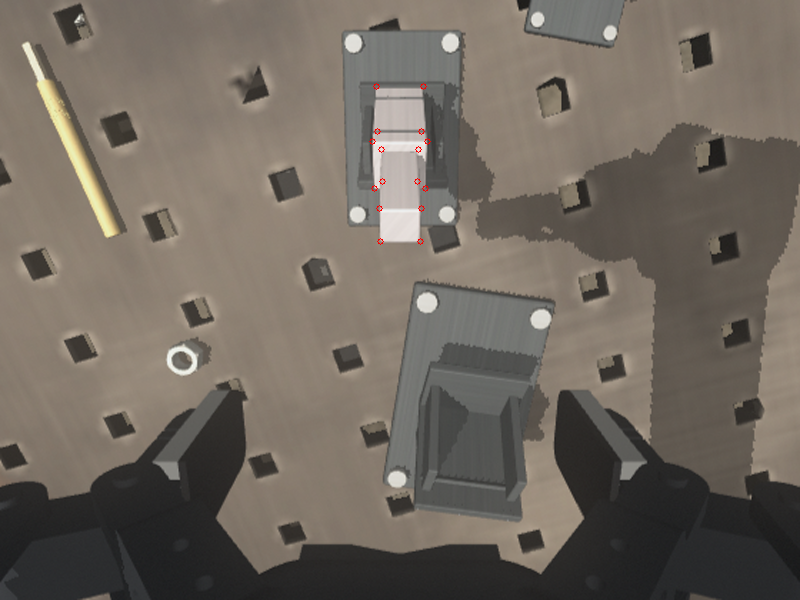

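The block leans in its trough at the original pose, with the model points on its corners, and the gripper is clear of it.

```bash
python3 -c "
from bench import *
print(hand_in())"
```

```text
the job is handed in; nothing more can be done
None
```

The cap is pressed home under all four clips, the press block is back in its rest on the stop, and the job was handed in at about 16 s; no verdict was returned.

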